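Tip a sold lot of bogies into a tub with the stick-driven skip

ROBOT

A 6-joint arm with a two-finger parallel gripper is mounted at the origin on the work surface. World frame = base frame: x ahead of the robot, y to its left, z up, the work surface at z = 0. Lengths are in m, angles in rad, forces in N, time in s.
With the tool pointing down it reaches from about 0.35 to 0.775 m from the base axis. Payload 5.5 kg.
Tool frame: the origin (TCP) lies at the very end of the fingers, on their centre line; the grasp point (between the pads) lies 19 mm behind it; z points along the fingers, y is the direction in which the jaws open and shut (so a half turn about z gives the same grasp; the last joint's range is limited). The gripper opens to 85 mm and grips with 20 to 120 N. Pads are 22 mm wide; open, the fingers measure 114 mm over their backs; the gripper's body (76 mm by 85 mm) begins 54 mm behind the grasp point. The pads swing forward as they close: fully open they stand 13 mm farther back than shut.
Start: joints at [0.962, 0.313, 0.046, 1.304, 0, 1.431], TCP at [0.26, 0.513, 0.231] pointing down, gripper open.
Joint ranges: [-2.76, 2.76], [-0.86, 1.69], [-1.03, 1.26], [-2.2, 2.34], [-1.47, 1.5], [-3.14, 3.14]. Speed limits (rad/s): [2.57, 2.57, 3.14, 3.14, 3.14, 3.14].

INTERFACE

Orientations are given as a unit quaternion [w, x, y, z].
In Python, from workcell import get_state, imaging, env, spotter gives the robot as it stands.
- The arm moves only by the tool play_rows, never from a script. Its argument "moves" is a list of rows, each an object with "claw": the finger opening in cm, from 0 to 8.54; "delta_pos": the shift along the tool's x, y, z in cm, a list of three; "twist": the turn about the tool's z in degrees. A call has 1 to 12 rows; each row is the pose to reach, as a shift and turn from the pose commanded when the call began, along the tool's axes at that moment; what a row does not reach only later rows make up. A row lasts 1/8 s, in which the tool goes at most 62.5 mm and 10.7 degrees, less where a joint would pass 70% of its speed; a pose out of reach is approached as far as the arm can. A call with a gripper value outside its range is refused whole. The fingers move at their own pace and stop on an object; "force" is the grip in N (left out, the last holds). Time passes only in rows, so rows that repeat a pose let the fingers close. It gives the time, the measured TCP pose, the force and the opening at its end, in the units of the state.
- get_state(): the state, without advancing time (a new reading comes with each control period).
- imaging.read_camera(name): name is "scene" or "side" or "wrist"; returns the picture (400x640x3 uint8, red, green, blue); there is no depth.
- imaging.camera_info(name): a dict with "fx", "fy", "cx", "cy" (pixels), "world_to_cam" (4x4, takes a point from world to camera coordinates). Camera axes: x right, y down, z forward; pixel columns grow to the right and rows downward; lengths in m; the calibration is good to about 2 mm. A picture is of the moment at which its call begins: read the wrist's pose just before it. camera_info takes no time and is no camera call; for the wrist camera it gives the pose at the moment of the call.
- env.hand_in(): hands the job in, once; it reports no verdict.
Trained networks look in the newest picture that a camera, given by its name, has taken for a name from the list of things; names that differ only in an ending like _2 or _b are one class to them, and where a whole thing is asked for, a point or a joint stands for the part that bears it (a point fixed in the world has none). Each returns a list of dicts, best first, with "conf" (0 to 1); they miss things now and then, are a little off and sometimes report something else, mostly with a low value. They report only what shows in the picture. A call takes as long as a camera call. They do not tell look-alikes from the thing itself.
- spotter.spot_in(camera, query): "extent" ([left, top, right, bottom] in pixels, round what is visible of it).
The state is a dict: "clock": time; "joint_pos": joint angles; "qvel": joint speeds; "tau": joint torques, N m; "tcp_pos": TCP position; "orientation": TCP orientation; "wrist_force": force on the tool from outside, world axes, zero at the start; "ft_torque": the same for the moment, N m; "finger_gap": finger opening in m.
Only numpy, scipy, OpenCV 4.12 (cv2) and the standard library are available. Lean on these libraries where they do the work, as an engineer would, in place of code of your own. Each camera call takes 0.05 s, during which the arm holds its last target. There are 200 camera calls.

TASK

Pack the sold lot: lift the top orange tub straight off the nested stack, leaving the other one where it is, and stand it on the yellow corner marks in front of the tipper, and put every bogie into the green skip. Only when the tub stands there and all the bogies lie in the skip, push the stick fully over towards its red dot and hold it there for two seconds so that the skip empties into the tub, then let it spring back to centre. At the end all the bogies must be in the tub, still on its marks, and the other things on the stall left where they were.

Things in the scene. Friction and masses are not known exactly. Their poses are not given: they have to be found in the camera images.
- tub_top: Upper of two nested orange tubs: 160 (own x) x 200 (own y) x 58 mm high, about 0.16 kg. Upright rim band 10 mm thick all round, 33 to 58 mm above the underside, to grip; below it 4 mm walls taper in. Origin: centre of its underside. Nested, it stands with its rim on the lower tub's rim, 25 mm higher, 2 mm play all round: lift 40 mm straight up before moving sideways.
- tub_low: The lower tub, same shape, 0.9 kg (short steel rails lie in it), standing on the table and to be left there. Origin at the centre of its underside.
- tub_in (a point): Centre of the inner floor of tub_top, 4 mm above its underside; inside, the tub is 140 x 180 mm at the rim.
- tipper: Tipper machine, fixed to the table; origin on the table at the centre of the yellow corner marks; own x points from the marks to the skip, z up. Its grey housing begins 130 mm from the origin along x. The tub belongs on the marks with its 200 mm side along the tipper's y (either way round).
- dock (a point): Centre of the yellow corner marks on the table (same point as the tipper's origin, same axes).
- skip_in (a point): Centre of the inner floor of the green skip, 125 mm above the table, 178 mm from the marks' centre along the tipper's x; axes as the tipper's while level. Floor 155 (x) x 164 mm (y) inside, walls 40 mm high, 5 mm thick on three sides; the side towards the tub (-x) is open, with a 24 mm lip sloping up 20 degrees. The hinge lies 55 mm under that edge, 100 mm from the marks' centre.
- skip (a joint): Tilt of the skip in rad: 0 level, about 1.15 fully tipped towards the tub. It follows the stick: 2.3 times the stick's tilt, so 1.15 with the stick fully over. Moving the stick sideways does nothing.
- console: Black control box, 120 x 120 x 45 mm, fixed; origin at the centre of its underside. Its own x points from the stick to the red dot on its top.
- stick_grip (a point): Centre of the stick's yellow grip, an upright cylinder 26 mm across and 40 mm high; at rest 120 mm above the table on the console's axis. The stick pivots 75 mm below this point, 45 mm above the table.
- stick (a joint): Tilt of the stick in rad, positive towards the red dot, 0 centred, stop at +0.5; it does not go the opposite way. A spring returns it to 0 (0.5 N m per rad); with the load of the skip it takes about 5 to 15 N at the grip. It also gives up to 0.35 rad sideways, spring-centred too.
- bogie1: Model-railway bogie: black side frames, red wheels (they do not turn); 70 (own x) x 40 (own y) x 30 mm high, about 50 g. Its flat side frames, 40 mm apart outside, 11 to 29 mm above the wheel bottoms, can be gripped. Starts standing on its wheels on the table; origin at the centre of its underside. Two to four of bogie1..bogie4 are present, the others absent.
- bogie2: Model-railway bogie: black side frames, red wheels (they do not turn); 70 (own x) x 40 (own y) x 30 mm high, about 50 g. Its flat side frames, 40 mm apart outside, 11 to 29 mm above the wheel bottoms, can be gripped. Starts standing on its wheels on the table; origin at the centre of its underside. Two to four of bogie1..bogie4 are present, the others absent.
- bogie3: Model-railway bogie: black side frames, red wheels (they do not turn); 70 (own x) x 40 (own y) x 30 mm high, about 50 g. Its flat side frames, 40 mm apart outside, 11 to 29 mm above the wheel bottoms, can be gripped. Starts standing on its wheels on the table; origin at the centre of its underside. Two to four of bogie1..bogie4 are present, the others absent.
- bogie4: Model-railway bogie: black side frames, red wheels (they do not turn); 70 (own x) x 40 (own y) x 30 mm high, about 50 g. Its flat side frames, 40 mm apart outside, 11 to 29 mm above the wheel bottoms, can be gripped. Starts standing on its wheels on the table; origin at the centre of its underside. Two to four of bogie1..bogie4 are present, the others absent.
- coach_red: Bystander, to be left alone: red coach.
- coach_green: Bystander, to be left alone: green coach.
- loco: Bystander, to be left alone: red tank locomotive.
- mug: Bystander, to be left alone: mug.
- tape: Bystander, to be left alone: roll of tape.
- carton: Bystander, to be left alone: red carton.
- screwdriver: Bystander, to be left alone: screwdriver.
Things that resemble listed ones, but are neither listed nor needed, are in the scene too. Leave any brown or pink look-alike of the console alone.

How it is judged:
On the way, in this order (a step that is already met when the one before it is completed fails the run):
1. the top tub stands on the yellow marks and every bogie lies in the skip (horizontal distance between tub_top and dock below 0.03 m and height (world z) of tub_top below 0.012 m and angle between tub_top's own z axis and vertical below 0.1 rad and angle between the x axis of tub_top and the x axis of tipper, either way round below 0.2 rad and x of bogie1 in the frame of skip_in between -0.085 and 0.085 m and y of bogie1 in the frame of skip_in between -0.085 and 0.085 m and z of bogie1 in the frame of skip_in between -0.01 and 0.07 m and linear speed of each of bogie1, bogie2, bogie3, bogie4 below 0.05 m/s and x of bogie2 in the frame of skip_in between -0.085 and 0.085 m and y of bogie2 in the frame of skip_in between -0.085 and 0.085 m and z of bogie2 in the frame of skip_in between -0.01 and 0.07 m and x of bogie3 in the frame of skip_in between -0.085 and 0.085 m and y of bogie3 in the frame of skip_in between -0.085 and 0.085 m and z of bogie3 in the frame of skip_in between -0.01 and 0.07 m and x of bogie4 in the frame of skip_in between -0.085 and 0.085 m and y of bogie4 in the frame of skip_in between -0.085 and 0.085 m and z of bogie4 in the frame of skip_in between -0.01 and 0.07 m), for 0.3 s.
2. the stick is held over towards the red dot, the tub on its marks (horizontal distance between tub_top and dock below 0.03 m and value of joint stick above 0.4 rad), for 1 s.
At the end, for the whole second after the job is handed in: Every bogie rests inside tub_top (its centre inside the tub's mouth); tub_top stands level on the table within 30 mm and 0.2 rad of the yellow marks; stick and skip are back within 0.08 rad of centre and level; tub_low has moved less than 40 mm and stands upright (horizontal distance between tub_top and dock below 0.03 m and height (world z) of tub_top below 0.012 m and angle between each of tub_top, tub_low's own z axis and vertical below 0.1 rad and angle between the x axis of tub_top and the x axis of tipper, either way round below 0.2 rad and distance of tub_low from where it was at the start of the episode below 0.04 m and x of bogie1 in the frame of tub_in between -0.07 and 0.07 m and y of bogie1 in the frame of tub_in between -0.09 and 0.09 m and z of bogie1 in the frame of tub_in between -0.01 and 0.065 m and linear speed of each of bogie1, bogie2, bogie3, bogie4 below 0.03 m/s and x of bogie2 in the frame of tub_in between -0.07 and 0.07 m and y of bogie2 in the frame of tub_in between -0.09 and 0.09 m and z of bogie2 in the frame of tub_in between -0.01 and 0.065 m and x of bogie3 in the frame of tub_in between -0.07 and 0.07 m and y of bogie3 in the frame of tub_in between -0.09 and 0.09 m and z of bogie3 in the frame of tub_in between -0.01 and 0.065 m and x of bogie4 in the frame of tub_in between -0.07 and 0.07 m and y of bogie4 in the frame of tub_in between -0.09 and 0.09 m and z of bogie4 in the frame of tub_in between -0.01 and 0.065 m and value of joint stick between -0.08 and 0.08 rad and value of joint skip below 0.08 rad and linear speed of tub_top below 0.02 m/s); the robot touches nothing.
It fails at once if the lower tub is lifted along or dragged away (height (world z) of tub_low above 0.03 m or distance of tub_low from where it was at the start of the episode above 0.06 m).
It fails at once if another thing on the stall is pushed away by more than 50 mm (distance of any of coach_red, coach_green, loco, mug, tape, carton, screwdriver from where it was at the start of the episode above 0.05 m).
Of bogie1, bogie2, bogie3, bogie4 only 2 to 4 are there at a start; the rules pass over those that are not, and their reading is None.
At some moment in a run one of bogie1, bogie2, bogie3, bogie4 may be knocked a few centimetres aside while the robot is not near it.
Once in a run the grip may slacken for a moment while it holds something.
It also fails if it takes over 210 s, if anything falls off the work surface, if the arm or the gripper's body presses on something with over 40 N, if the wrist force passes 120 N, or if a joint passes its speed limit or range.

## Working session

There is one attempt and no reset: what is moved stays moved. The work goes in short steps, Python scripts to look and compute and a tool call to move; the robot and the scene stay as the last step left them, time stands still between calls to the robot, and variables do not carry over. Pictures are saved under pics/ and viewed, about 12 in all and at most 16, crops included, and the job is handed in when it is done.

Besides the shell and the picture viewer there is one more tool, called after "Emit:" in YAML: its name, and indented under it one key for each argument. play_rows: Moves the arm, as the interface text tells. Its arguments: {"type":"object","properties":{"moves":{"type":"array"},"force":{"type":"number"}},"required":["moves"]}

```bash
mkdir -p pics; ls; cat > h.py <<'E'
import numpy as np, cv2
from scipy.spatial.transform import Rotation as R
from workcell import get_state, imaging, env, spotter
def snap(n,f):
    im=imaging.read_camera(n); cv2.imwrite('pics/'+f,im[:,:,::-1]); return im
def ray(n,uv,z,ci=None):
    c=ci or imaging.camera_info(n); T=np.array(c['world_to_cam']); Rm=T[:3,:3]; o=-Rm.T@T[:3,3]
    d=Rm.T@np.array([(uv[0]-c['cx'])/c['fx'],(uv[1]-c['cy'])/c['fy'],1]); return o+d*(z-o[2])/d[2]
def proj(n,p,ci=None):
    c=ci or imaging.camera_info(n); T=np.array(c['world_to_cam']); q=T[:3,:3]@np.array(p)+T[:3,3]
    return np.array([c['fx']*q[0]/q[2]+c['cx'],c['fy']*q[1]/q[2]+c['cy']])
def delta(p,yaw=None):
    s=get_state(); q=s['orientation']; M=R.from_quat([q[1],q[2],q[3],q[0]]).as_matrix()
    print('tcp',np.round(s['tcp_pos'],4),'y-axis yaw deg',np.degrees(np.arctan2(M[1,1],M[0,1])).round(2),'delta cm',(M.T@(np.array(p)-s['tcp_pos'])*100).round(2),'t',s['clock'])
E
python3 - <<'E'
from h import *
for n in ['scene','side','wrist']:
    snap(n,n+'0.png'); c=imaging.camera_info(n); T=np.array(c['world_to_cam']); print(n,c['fx'],(-T[:3,:3].T@T[:3,3]).round(3), T[2,:3].round(2))
    for q in ['tub_top','tub_low','bogie1','console','stick_grip','tipper','skip_in']:
        print(q,[(round(d['conf'],2),np.round(d['extent']).astype(int).tolist()) for d in spotter.spot_in(n,q)[:5]])
a=cv2.imread('pics/scene0.png');cv2.imwrite('pics/scene0b.png',cv2.resize(a,(800,500)))
s=get_state();print(s)
delta([0.5,0,.3])
E
```

```text
pics
scene 370.2490284801322 [1.359 0.712 0.931] [-0.63 -0.49 -0.6 ]
tub_top [(0.84, [373, 210, 444, 258]), (0.52, [239, 233, 284, 269])]
tub_low [(0.67, [373, 240, 428, 264])]
bogie1 [(0.65, [244, 203, 257, 217]), (0.64, [330, 251, 355, 274])]
console [(0.9, [282, 134, 312, 166]), (0.67, [258, 154, 289, 187]), (0.57, [233, 132, 258, 167])]
stick_grip [(0.4, [243, 135, 252, 149]), (0.38, [292, 135, 299, 148])]
tipper [(0.84, [253, 183, 355, 256]), (0.4, [444, 267, 483, 320])]
skip_in [(0.75, [397, 270, 438, 315]), (0.7, [259, 154, 287, 188]), (0.68, [373, 240, 428, 263]), (0.65, [250, 182, 322, 230]), (0.16, [254, 183, 323, 255])]
side 500.11669416103774 [ 0.397 -1.196  1.413] [ 0.04  0.68 -0.74]
tub_top [(0.74, [272, 130, 320, 172]), (0.67, [281, 162, 321, 174]), (0.22, [360, 258, 376, 278])]
tub_low [(0.83, [280, 160, 325, 178]), (0.44, [353, 328, 380, 363]), (0.39, [361, 260, 379, 278])]
bogie1 [(0.62, [344, 171, 356, 176]), (0.57, [391, 197, 412, 246])]
console [(0.89, [214, 288, 266, 340]), (0.74, [261, 332, 317, 391]), (0.74, [387, 166, 404, 198]), (0.58, [277, 279, 327, 324]),
[... 492 characters left out ...]
  1.30357246e+00,
       -8.70547096e-06,  1.43121009e+00]), 'qvel': array([-6.94263553e-04,  9.74337401e-04,  3.63734048e-04, -1.13651469e-03,
       -3.71056561e-05, -1.06282584e-03]), 'tau': array([-2.38058950e-03, -4.80478299e+01,  2.98811263e+01,  7.31074124e-04,
       -1.47367500e-04,  5.50946062e-07]), 'tcp_pos': array([0.25982843, 0.51300904, 0.23132979]), 'orientation': array([2.91450503e-05, 2.32257667e-01, 9.72654292e-01, 6.23489709e-05]), 'wrist_force': array([ 0.02872018, -0.14081331, -0.8664468 ]), 'ft_torque': array([ 0.00761024, -0.0403992 ,  0.00885089]), 'finger_gap': 0.08525907696228703}
tcp [0.2598 0.513  0.2313] y-axis yaw deg 63.14 delta cm [-44.6  -34.91  -6.87] t 1.2
```

View pics/scene0.png

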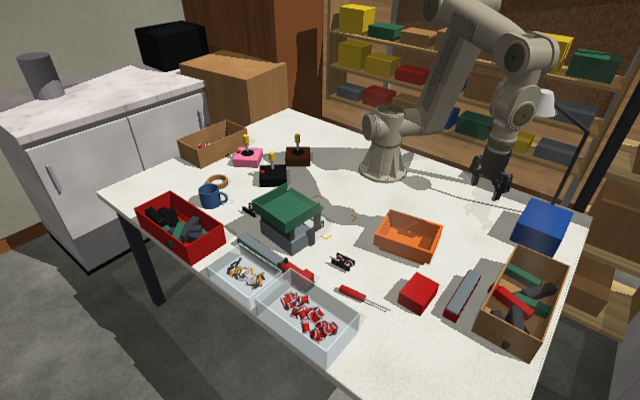

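View pics/side0.png

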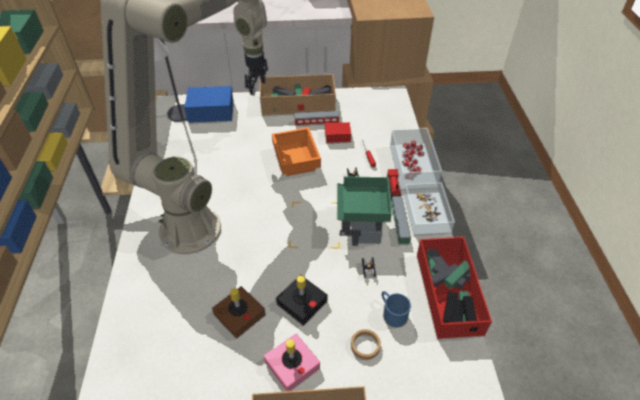

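The black console is at (302,298) in side, with look-alikes: brown (238,311) and pink (291,361). Two bogies show: side (352,174) and (369,268). The orange tub stack is at (296,150) and the yellow marks are around (315,225). Next I'll take close crops to confirm these and get exact points.

```bash
python3 - <<'E'
import cv2
a=cv2.imread('pics/side0.png'); cv2.imwrite('pics/c1.png',cv2.resize(a[120:340,200:440],None,fx=3.3,fy=2.7,interpolation=cv2.INTER_CUBIC))
b=cv2.imread('pics/scene0.png'); cv2.imwrite('pics/c2.png',cv2.resize(b[125:285,225:455],None,fx=3.4,fy=3.4,interpolation=cv2.INTER_CUBIC))
E
```

```text
(no output)
```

View pics/c1.png

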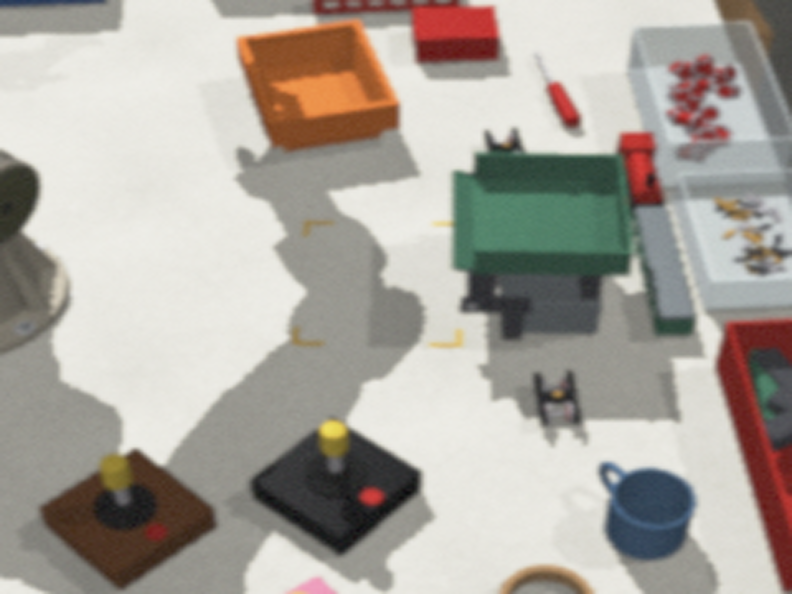

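View pics/c2.png

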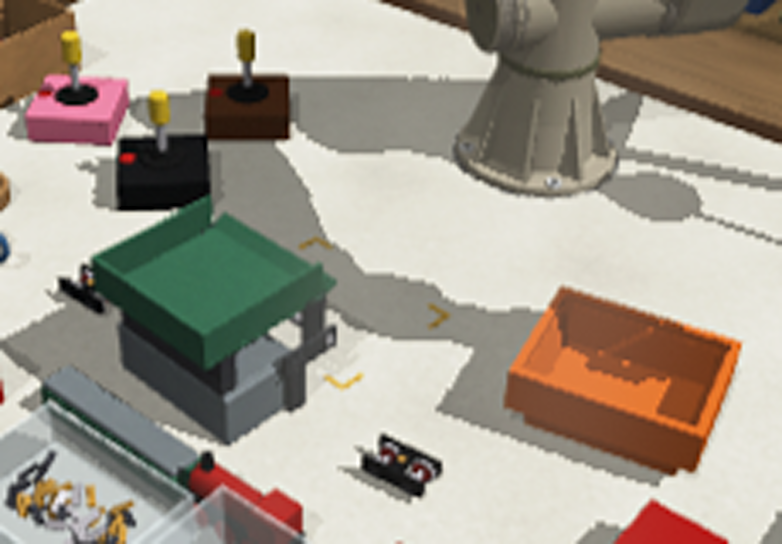

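```bash
python3 - <<'E'
from h import *
S=lambda x,y:(200+x/3.3,120+y/2.7); C=lambda x,y:(225+x/3.4,125+y/3.4)
def show(t,n,f,pts,z): print(t,n,[ray(n,f(*p),z).round(3)[:2].tolist() for p in pts])
show('marks','side',S,[(304,223),(294,343),(460,345)],0)
show('marks','scene',C,[(318,240),(445,317),(343,384)],0)
show('tubrim','side',S,[(238,38),(362,22),(398,103),(272,140)],.083)
show('tubrim','scene',C,[(563,287),(740,343),(690,440),(508,375)],.083)
show('grip','side',S,[(333,440)],.12); show('grip','scene',C,[(159,108)],.12)
show('dot','side',S,[(371,496)],.045); show('dot','scene',C,[(127,158)],.045)
show('contop','side',S,[(335,420),(420,472),(340,540),(253,482)],.045)
show('bogA','scene',C,[(362,455),(420,488),(442,462),(382,433)],.029)
show('bogA','side',S,[(487,132),(520,132)],.029)
show('bogB','side',S,[(535,373),(575,373),(578,412),(540,415)],.029)
show('bogB','scene',C,[(60,278),(102,303)],.029)
show('skip rim','side',S,[(476,153),(617,153),(630,262),(470,262)],.165)
show('screwdr','side',S,[(575,125),(535,58)],.0)
E
```

```text
marks side [[0.375, 0.104], [0.358, -0.109], [0.536, -0.125]]
marks scene [[0.359, -0.097], [0.382, 0.114], [0.548, 0.094]]
tubrim side [[0.306, 0.417], [0.462, 0.445], [0.495, 0.257], [0.344, 0.19]]
tubrim scene [[0.342, 0.237], [0.305, 0.428], [0.47, 0.452], [0.504, 0.268]]
grip side [[0.394, -0.342]]
grip scene [[0.396, -0.33]]
dot side [[0.427, -0.371]]
dot scene [[0.427, -0.365]]
contop side [[0.397, -0.264], [0.476, -0.342], [0.395, -0.426], [0.315, -0.345]]
bogA scene [[0.643, 0.192], [0.642, 0.262], [0.6, 0.259], [0.605, 0.189]]
bogA side [[0.603, 0.245], [0.642, 0.242]]
bogB side [[0.606, -0.196], [0.647, -0.199], [0.642, -0.258], [0.603, -0.259]]
bogB scene [[0.642, -0.254], [0.643, -0.182]]
skip rim side [[0.566, 0.064], [0.718, 0.054], [0.701, -0.135], [0.541, -0.124]]
screwdr side [[0.718, 0.283], [0.687, 0.441]]
```

Emit:
play_rows:
  moves:
    - {"claw":4,"delta_pos":[-26,-16,-2],"twist":-37.3}
    - {"claw":4,"delta_pos":[-26,-16,-2],"twist":-37.3}
    - {"claw":4,"delta_pos":[-26,-16,-2],"twist":-37.3}
    - {"claw":4,"delta_pos":[-26,-16,-2],"twist":-37.3}
    - {"claw":4,"delta_pos":[-26,-16,-2],"twist":-37.3}
    - {"claw":4,"delta_pos":[-26,-16,-2],"twist":-37.3}
    - {"claw":4,"delta_pos":[-26,-16,-2],"twist":-37.3}
    - {"claw":4,"delta_pos":[-26,-16,-2],"twist":-37.3}
    - {"claw":4,"delta_pos":[-26,-16,-2],"twist":-37.3}

```text
clock: 2.33
tcp_pos: [0.4187, 0.254, 0.2512]
orientation: [-0.0, -0.092, 0.996, 0.0]
wrist_force: [-0.2, 0.3, 0.4]
finger_gap: 0.0398
```

```bash
python3 - <<'E'
from h import *
im=snap('wrist','w1.png'); np.save('w1.npy',im)
delta([.42,.253,.06])
hsv=cv2.cvtColor(im,cv2.COLOR_RGB2HSV)
m=cv2.inRange(hsv,(5,120,60),(20,255,255)); cs,_=cv2.findContours(m,0,2); c=max(cs,key=cv2.contourArea)
ap=cv2.approxPolyDP(cv2.convexHull(c),6,True)[:,0]; print(ap.tolist())
for p in ap: print(p, ray('wrist',p,.083).round(4)[:2])
import pickle; pickle.dump(imaging.camera_info('wrist'),open('w1.pkl','wb'))
E
```

```text
tcp [0.4187 0.2539 0.2512] y-axis yaw deg 100.57 delta cm [-0.11 -0.11 19.12] t 2.375
[[524, 98], [499, 252], [317, 254], [314, 101]]
[524  98] [0.3008 0.4266]
[499 252] [0.4568 0.4585]
[317 254] [0.4958 0.2639]
[314 101] [0.34   0.2325]
```

View pics/w1.png

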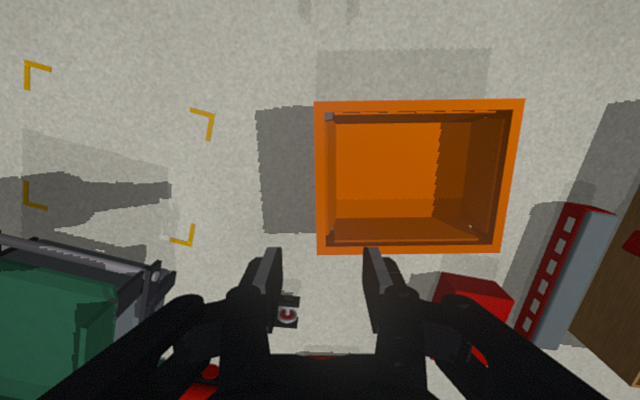

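The wrist view shows the tub rim at corners (314,101)–(499,252). The marks' corners are at (25,61), (213,111), (191,246) and (25,207), and bogie A is at (287,313).

```bash
python3 - <<'E'
from h import *
import pickle; ci=pickle.load(open('w1.pkl','rb'))
im=np.load('w1.npy'); hsv=cv2.cvtColor(im,cv2.COLOR_RGB2HSV)
m=cv2.inRange(hsv,(18,130,80),(32,255,255)); m[:,230:]=0
n,l,st,ce=cv2.connectedComponentsWithStats(m)
for i in range(1,n):
    if st[i,4]>20: print(st[i].tolist())
P=[ray('wrist',p,0,ci)[:2] for p in [(25,61),(213,111),(191,246),(25,207)]]; print(np.round(P,4))
c=np.array([.3984,.3454]); a=np.radians(11.5); y=np.array([-np.sin(a),np.cos(a)]); g=c-y*.095; print('grasp',g)
delta([*g,.062])
E
```

```text
[24, 60, 27, 30, 279]
[190, 108, 24, 33, 210]
[23, 181, 24, 29, 182]
[170, 224, 25, 23, 154]
[[ 0.3569 -0.1066]
 [ 0.3723  0.1121]
 [ 0.556   0.0976]
 [ 0.5401 -0.1218]]
grasp [0.41733995 0.25230715]
tcp [0.4187 0.2539 0.2512] y-axis yaw deg 100.57 delta cm [ 0.16 -0.13 18.92] t 2.375
```

Emit:
play_rows:
  force: 90
  moves:
    - {"claw":3,"delta_pos":[0.16,-0.13,5],"twist":-0.9}
    - {"claw":3,"delta_pos":[0.16,-0.13,10],"twist":-0.9}
    - {"claw":3,"delta_pos":[0.16,-0.13,14.5],"twist":-0.9}
    - {"claw":3,"delta_pos":[0.16,-0.13,17.5],"twist":-0.9}
    - {"claw":3,"delta_pos":[0.16,-0.13,18.9],"twist":-0.9}
    - {"claw":3,"delta_pos":[0.16,-0.13,18.9],"twist":-0.9}
    - {"claw":0.8,"delta_pos":[0.16,-0.13,18.9],"twist":-0.9}
    - {"claw":0.6,"delta_pos":[0.16,-0.13,18.9],"twist":-0.9}
    - {"claw":0,"delta_pos":[0.16,-0.13,18.9],"twist":-0.9}
    - {"claw":0,"delta_pos":[0.16,-0.13,18.9],"twist":-0.9}
    - {"claw":0,"delta_pos":[0.16,-0.13,18.9],"twist":-0.9}

```text
clock: 3.75
tcp_pos: [0.4194, 0.2517, 0.0638]
orientation: [0.001, -0.099, 0.995, 0.001]
wrist_force: [0.1, -2.7, 7.1]
finger_gap: 0.0112
```

Emit:
play_rows:
  moves:
    - {"claw":0,"delta_pos":[0,0,-0.5],"twist":0}
    - {"claw":0,"delta_pos":[0,0,-1.2],"twist":0}
    - {"claw":0,"delta_pos":[0,0,-2],"twist":0}
    - {"claw":0,"delta_pos":[0,0,-3],"twist":0}
    - {"claw":0,"delta_pos":[0,0,-4],"twist":0}
    - {"claw":0,"delta_pos":[0,0,-5],"twist":0}
    - {"claw":0,"delta_pos":[0,0,-6],"twist":0}
    - {"claw":0,"delta_pos":[0,0,-6.5],"twist":0}
    - {"claw":0,"delta_pos":[0,0,-6.5],"twist":0}

```text
clock: 4.88
tcp_pos: [0.4184, 0.2513, 0.1277]
orientation: [0.0, -0.099, 0.995, 0.0]
wrist_force: [-0.3, -0.2, -1.6]
finger_gap: 0.0112
```

```bash
python3 - <<'E'
from h import *
im=snap('side','s2.png');b=snap('scene','t2.png'); 
cv2.imwrite('pics/v2.png',np.hstack([cv2.resize(im[100:220,230:360],(390,360)),cv2.resize(b[180:300,350:480],(390,360))])[:,:,::-1])
a=np.radians(-4.3); y=np.array([-np.sin(a),np.cos(a)]); g=np.array([.4563,-.0047])-y*.095; print(g)
delta([*g,.09]); s=get_state(); print(s['wrist_force'],s['ft_torque'],s['finger_gap'])
E
```

```text
[ 0.44917702 -0.09943259]
tcp [0.418  0.2511 0.1271] y-axis yaw deg 101.34 delta cm [  3.83 -34.99   3.71] t 4.975
[ 0.03682073  0.02133284 -1.2023941 ] [-0.15369164  0.00273153  0.01293904] 0.011360169825011918
```

View pics/v2.png

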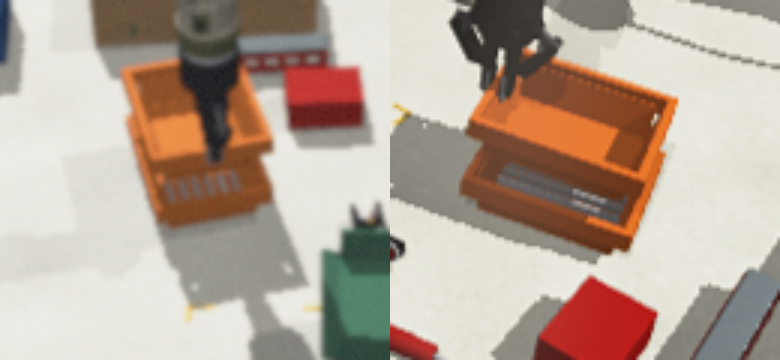

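Emit:
play_rows:
  moves:
    - {"claw":0,"delta_pos":[0.2,-3,0],"twist":1.5}
    - {"claw":0,"delta_pos":[0.6,-7,0],"twist":3}
    - {"claw":0,"delta_pos":[1,-11,0],"twist":5}
    - {"claw":0,"delta_pos":[1.4,-15,0],"twist":7}
    - {"claw":0,"delta_pos":[1.8,-19,0],"twist":9}
    - {"claw":0,"delta_pos":[2.2,-23,1.5],"twist":11}
    - {"claw":0,"delta_pos":[2.8,-27,3.5],"twist":13}
    - {"claw":0,"delta_pos":[3.3,-31,5.5],"twist":14.5}
    - {"claw":0,"delta_pos":[3.7,-34,6.5],"twist":15.6}
    - {"claw":0,"delta_pos":[3.8,-35,7],"twist":15.6}
    - {"claw":0,"delta_pos":[3.8,-35,7],"twist":15.6}

```text
clock: 6.35
tcp_pos: [0.4497, -0.0998, 0.0572]
orientation: [-0.0, 0.038, 0.999, 0.0]
wrist_force: [-1.1, -1.5, 2.1]
finger_gap: 0.0098
```

```bash
python3 - <<'E'
from h import *
im=snap('wrist','w3.png')
hsv=cv2.cvtColor(im,cv2.COLOR_RGB2HSV)
m=cv2.inRange(hsv,(5,120,60),(20,255,255)); cs,_=cv2.findContours(m,0,2); c=max(cs,key=cv2.contourArea)
ap=cv2.approxPolyDP(cv2.convexHull(c),6,True)[:,0]
for p in ap: print(p, ray('wrist',p,.077).round(4)[:2])
delta([.4492,-.0994,.04]); s=get_state(); print(s['wrist_force'],s['ft_torque'],s['finger_gap'])
E
```

```text
[639  91] [0.3781 0.0253]
[638 384] [0.5186 0.0551]
[587 389] [0.52   0.0303]
[309 356] [ 0.4896 -0.1074]
[307  89] [ 0.3683 -0.0978]
tcp [ 0.4499 -0.0993  0.0575] y-axis yaw deg 85.73 delta cm [ 0.07 -0.01  1.75] t 6.4
[-0.89190439 -2.39508839  1.15744729] [-0.11689839  0.05195559 -0.05348135] 0.010436773259474234
```

View pics/w3.png

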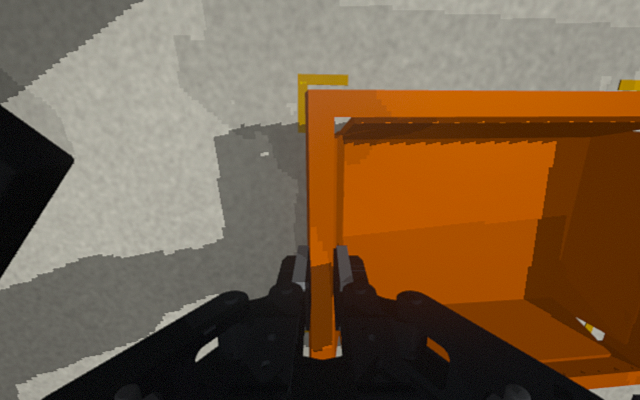

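```bash
python3 - <<'E'
from h import *
im=snap('side','s4.png');b=snap('scene','t4.png'); 
cv2.imwrite('pics/v4.png',np.hstack([cv2.resize(im[170:270,260:400],(392,280)),cv2.resize(b[150:270,230:370],(392,336))[:280]])[:,:,::-1])
s=get_state(); print(s['wrist_force'],s['ft_torque'],s['finger_gap'])
E
```

```text
[ 0.26730698 -2.31755295  1.2004158 ] [-0.1079004  -0.00762214 -0.01259932] 0.010298591292333823
```

View pics/v4.png

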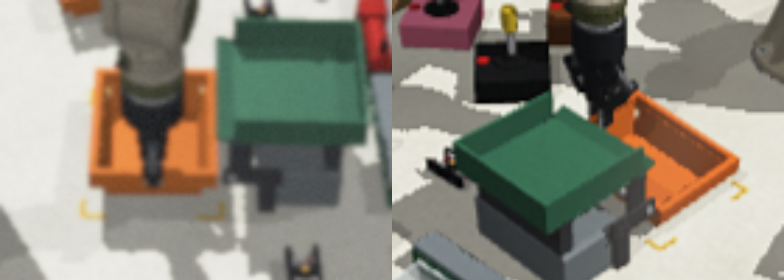

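Emit:
play_rows:
  force: 30
  moves:
    - {"claw":0,"delta_pos":[0.07,0,0.5],"twist":0}
    - {"claw":0,"delta_pos":[0.07,0,1],"twist":0}
    - {"claw":0,"delta_pos":[0.07,0,1.5],"twist":0}
    - {"claw":0,"delta_pos":[0.07,0,1.5],"twist":0}

```text
clock: 7.0
tcp_pos: [0.4507, -0.1, 0.0434]
orientation: [0.002, 0.037, 0.999, -0.001]
wrist_force: [-0.8, -6.2, 10.6]
finger_gap: 0.0104
```

Emit:
play_rows:
  force: 20
  moves:
    - {"claw":1.4,"delta_pos":[0,0,0.1],"twist":0}
    - {"claw":2.5,"delta_pos":[0,0,0.1],"twist":0}
    - {"claw":3.5,"delta_pos":[0,0,0],"twist":0}
    - {"claw":3.5,"delta_pos":[0,0,-4],"twist":0}
    - {"claw":3.5,"delta_pos":[0,0,-8],"twist":0}
    - {"claw":4,"delta_pos":[1,-4,-14],"twist":0}
    - {"claw":4,"delta_pos":[2,-6,-20],"twist":0}
    - {"claw":4,"delta_pos":[2,-6,-20],"twist":0}
    - {"claw":4,"delta_pos":[2,-6,-20],"twist":0}

```text
clock: 8.12
tcp_pos: [0.4248, -0.1579, 0.2424]
orientation: [0.001, 0.037, 0.999, -0.0]
wrist_force: [-0.3, -0.1, -1.2]
finger_gap: 0.04
```

```bash
python3 - <<'E'
from h import *
im=snap('wrist','w5.png'); s=get_state(); print(s['tcp_pos'])
hsv=cv2.cvtColor(im,cv2.COLOR_RGB2HSV)
m=cv2.inRange(hsv,(5,120,60),(17,255,255)); cs,_=cv2.findContours(m,0,2); c=max(cs,key=cv2.contourArea)
ap=cv2.approxPolyDP(cv2.convexHull(c),6,True)[:,0]
for p in ap: print(p, ray('wrist',p,.058).round(4)[:2])
for q in ['bogie1','stick_grip','console']:
    print(q,[(round(d['conf'],2),np.round(d['extent']).astype(int).tolist()) for d in spotter.spot_in('wrist',q)[:5]])
E
```

```text
[ 0.42423565 -0.15723391  0.24121307]
[571 123] [0.382  0.0995]
[539 264] [0.5397 0.0873]
[396 264] [ 0.5275 -0.0778]
[366 246] [ 0.5023 -0.1117]
[372 122] [ 0.3662 -0.1012]
bogie1 [(0.89, [581, 274, 637, 315]), (0.61, [271, 298, 311, 336])]
stick_grip [(0.59, [84, 162, 159, 196]), (0.31, [580, 277, 637, 317])]
console [(0.93, [43, 0, 164, 56]), (0.69, [86, 82, 241, 234]), (0.67, [1, 80, 68, 210]), (0.37, [269, 298, 311, 334])]
```

View pics/w5.png

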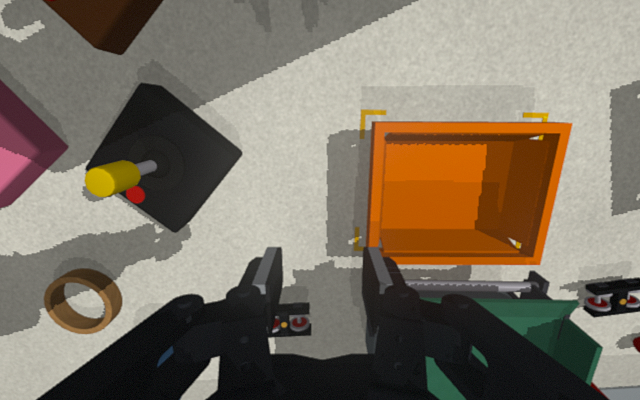

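The tub stands on its marks, with its centre about (.453,-.007) and yaw -4.5° against -4.3° for the tipper. Only two bogies show. I'll go to bogie B first.

Emit:
play_rows:
  moves:
    - {"claw":6.2,"delta_pos":[-5,-2,0],"twist":-10}
    - {"claw":6.2,"delta_pos":[-10,-4,0],"twist":-20}
    - {"claw":6.2,"delta_pos":[-15,-5,0],"twist":-30}
    - {"claw":6.2,"delta_pos":[-20.5,-5.6,1],"twist":-40}
    - {"claw":6.2,"delta_pos":[-20.5,-5.6,4],"twist":-50}
    - {"claw":6.2,"delta_pos":[-20.5,-5.6,4],"twist":-60}
    - {"claw":6.2,"delta_pos":[-20.5,-5.6,4],"twist":-70}
    - {"claw":6.2,"delta_pos":[-20.5,-5.6,4],"twist":-80}
    - {"claw":6.2,"delta_pos":[-20.5,-5.6,4],"twist":-90}
    - {"claw":6.2,"delta_pos":[-20.5,-5.6,4],"twist":-94.3}
    - {"claw":6.2,"delta_pos":[-20.5,-5.6,4],"twist":-94.3}

```text
clock: 9.7
tcp_pos: [0.6245, -0.2278, 0.2005]
orientation: [0.0, 0.707, -0.707, -0.001]
wrist_force: [0.0, 0.1, 0.6]
finger_gap: 0.0622
```

```bash
python3 - <<'E'
from h import *
im=snap('wrist','w6.png'); delta([.625,-.228,.006])
ci=imaging.camera_info('wrist'); import pickle; pickle.dump(ci,open('w6.pkl','wb'))
cv2.imwrite('pics/w6c.png',cv2.resize(im[160:400,200:440],None,fx=2.5,fy=2.5,interpolation=cv2.INTER_CUBIC)[:,:,::-1])
E
```

```text
tcp [ 0.6245 -0.228   0.2008] y-axis yaw deg 180.0 delta cm [ 0.02 -0.09 19.48] t 9.75
```

View pics/w6c.png

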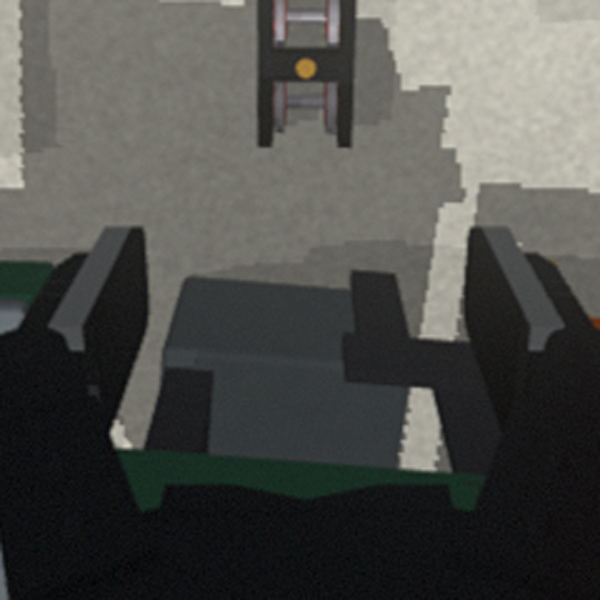

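```bash
python3 - <<'E'
from h import *
import pickle; ci=pickle.load(open('w6.pkl','rb'))
P=lambda x,y:(200+x/2.5,160+y/2.5)
c=ray('wrist',P(305,68),.027,ci); print(c, ray('wrist',P(258,147),.027,ci),ray('wrist',P(353,147),.027,ci),ray('wrist',P(257,10),.029,ci),ray('wrist',P(355,10),.029,ci))
delta([c[0],c[1],.006])
E
```

```text
[ 0.62379393 -0.22277578  0.027     ] [ 0.64395095 -0.18785518  0.027     ] [ 0.60313105 -0.18786288  0.027     ] [ 0.64326326 -0.24742397  0.029     ] [ 0.60356679 -0.24744928  0.029     ]
tcp [ 0.6245 -0.228   0.2008] y-axis yaw deg 180.0 delta cm [-0.5   0.03 19.48] t 9.75
```

Emit:
play_rows:
  force: 50
  moves:
    - {"claw":6,"delta_pos":[-0.5,0.05,6],"twist":0}
    - {"claw":6,"delta_pos":[-0.5,0.05,12],"twist":0}
    - {"claw":6,"delta_pos":[-0.5,0.05,16.5],"twist":0}
    - {"claw":6,"delta_pos":[-0.5,0.05,19.3],"twist":0}
    - {"claw":6,"delta_pos":[-0.5,0.05,19.3],"twist":0}
    - {"claw":3,"delta_pos":[-0.5,0.05,19.3],"twist":0}
    - {"claw":3,"delta_pos":[-0.5,0.05,19.3],"twist":0}
    - {"claw":3,"delta_pos":[-0.5,0.05,19.3],"twist":0}
    - {"claw":3,"delta_pos":[-0.5,0.05,15],"twist":0}
    - {"claw":3,"delta_pos":[-0.5,0.05,10],"twist":0}
    - {"claw":3,"delta_pos":[-0.5,0.05,5],"twist":0}
    - {"claw":3,"delta_pos":[-0.5,0.05,-2],"twist":0}

```text
clock: 11.25
tcp_pos: [0.6237, -0.2235, 0.2162]
orientation: [0.0, 0.707, -0.707, -0.0]
wrist_force: [1.3, -0.6, -0.4]
finger_gap: 0.0386
```

```bash
python3 - <<'E'
from h import *
a=np.radians(-4.3); X=np.array([np.cos(a),np.sin(a)]);Y=np.array([-np.sin(a),np.cos(a)]); d=np.array([.4563,-.0047])+X*.178
for s in (-1,1):
    g=d+Y*.04*s; print(g); delta([*g,.145])
print(get_state()['finger_gap'])
E
```

```text
[ 0.6307998  -0.05793362]
tcp [ 0.6237 -0.2235  0.2162] y-axis yaw deg -179.97 delta cm [-16.56  -0.72   7.13] t 11.25
[0.6367981  0.02184119]
tcp [ 0.6237 -0.2235  0.2162] y-axis yaw deg -179.97 delta cm [-24.53  -1.32   7.14] t 11.25
0.038586186450767085
```

Emit:
play_rows:
  moves:
    - {"claw":3,"delta_pos":[-5,-0.2,0],"twist":1}
    - {"claw":3,"delta_pos":[-10,-0.4,0],"twist":3}
    - {"claw":3,"delta_pos":[-15,-0.6,0],"twist":4.3}
    - {"claw":3,"delta_pos":[-16.6,-0.7,0],"twist":4.3}
    - {"claw":3,"delta_pos":[-16.6,-0.7,3],"twist":4.3}
    - {"claw":3,"delta_pos":[-16.6,-0.7,6],"twist":4.3}
    - {"claw":3,"delta_pos":[-16.6,-0.7,8],"twist":4.3}
    - {"claw":3,"delta_pos":[-16.6,-0.7,8.5],"twist":4.3}
    - {"claw":3,"delta_pos":[-16.6,-0.7,8.5],"twist":4.3}

```text
clock: 12.38
tcp_pos: [0.6318, -0.0585, 0.135]
orientation: [0.001, -0.68, 0.733, -0.002]
wrist_force: [-8.0, 1.6, 22.6]
finger_gap: 0.039
```

Emit:
play_rows:
  moves:
    - {"claw":4.6,"delta_pos":[0,0,-0.2],"twist":0}
    - {"claw":5.5,"delta_pos":[0,0,-0.2],"twist":0}
    - {"claw":5.5,"delta_pos":[0,0,-0.2],"twist":0}
    - {"claw":5.5,"delta_pos":[0,0,-4],"twist":0}
    - {"claw":5.5,"delta_pos":[0,0,-10],"twist":0}
    - {"claw":5.5,"delta_pos":[-6,0,-10],"twist":-4.3}
    - {"claw":5.5,"delta_pos":[-12,0,-10],"twist":-4.3}
    - {"claw":6,"delta_pos":[-18,-1,-10],"twist":-4.3}
    - {"claw":6,"delta_pos":[-24,-1,-10],"twist":-4.3}
    - {"claw":6,"delta_pos":[-24,-1,-10],"twist":-4.3}
    - {"claw":6,"delta_pos":[-24,-1,-10],"twist":-4.3}

```text
clock: 13.75
tcp_pos: [0.6588, 0.1808, 0.2289]
orientation: [0.001, 0.708, -0.707, -0.0]
wrist_force: [-0.4, -0.1, -1.2]
finger_gap: 0.0596
```

```bash
python3 - <<'E'
from h import *
im=snap('wrist','w7.png'); delta([.622,.225,.006])
ci=imaging.camera_info('wrist'); import pickle; pickle.dump(ci,open('w7.pkl','wb'))
b=snap('side','s7.png')
cv2.imwrite('pics/w7c.png',np.hstack([cv2.resize(im[100:400,170:470],None,fx=1.6,fy=1.6),cv2.resize(b[130:280,320:420],(320,480))])[:,:,::-1])
E
```

```text
tcp [0.6589 0.18   0.2292] y-axis yaw deg -179.99 delta cm [-4.51  3.67 22.32] t 13.8
```

View pics/w7c.png

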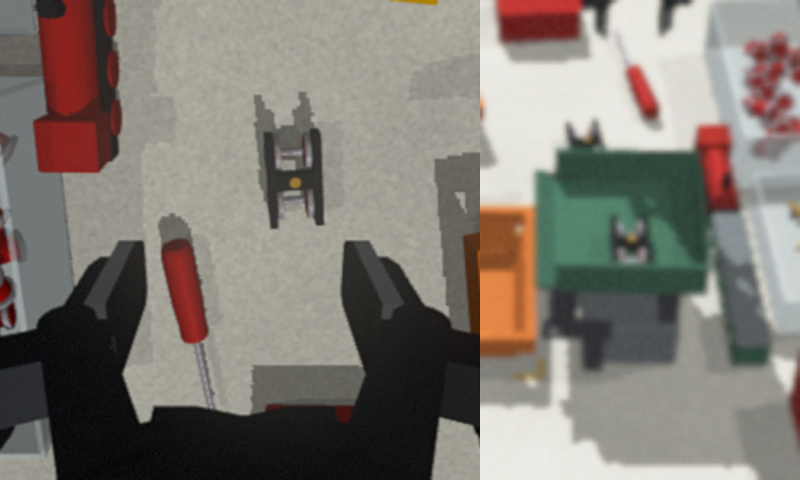

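Bogie B stands upright in the skip. Bogie A is at crop (294,183) with a slight turn, and the screwdriver at (185,290) has to be cleared.

```bash
python3 - <<'E'
from h import *
import pickle; ci=pickle.load(open('w7.pkl','rb'))
P=lambda x,y:(170+x/1.6,100+y/1.6)
c=ray('wrist',P(295,183),.027,ci); print('c',c)
for p in [(265,130),(272,228),(321,129),(324,224)]: print(ray('wrist',P(*p),.029,ci).round(4)[:2])
for p in [(175,243),(193,343)]: print('sd',ray('wrist',P(*p),.01,ci).round(4)[:2])
delta([c[0],c[1],.2])
E
```

```text
c [0.62061898 0.22441116 0.027     ]
[0.6431 0.1845]
[0.6369 0.2591]
[0.6039 0.1838]
[0.5983 0.2559]
sd [0.7124 0.2805]
sd [0.7007 0.3733]
tcp [0.6591 0.1795 0.2295] y-axis yaw deg 179.96 delta cm [-4.49  3.85  2.95] t 13.85
```

Emit:
play_rows:
  moves:
    - {"claw":6,"delta_pos":[-4.4,3.85,4],"twist":-4.6}
    - {"claw":6,"delta_pos":[-4.4,3.85,10],"twist":-4.6}
    - {"claw":6,"delta_pos":[-4.4,3.85,16],"twist":-4.6}
    - {"claw":6,"delta_pos":[-4.4,3.85,20],"twist":-4.6}
    - {"claw":6,"delta_pos":[-4.4,3.85,22.2],"twist":-4.6}
    - {"claw":6,"delta_pos":[-4.4,3.85,22.2],"twist":-4.6}
    - {"claw":3,"delta_pos":[-4.4,3.85,22.2],"twist":-4.6}
    - {"claw":3,"delta_pos":[-4.4,3.85,22.2],"twist":-4.6}
    - {"claw":3,"delta_pos":[-4.4,3.85,22.2],"twist":-4.6}
    - {"claw":3,"delta_pos":[-4.4,3.85,17],"twist":-4.6}
    - {"claw":3,"delta_pos":[-4.4,3.85,10],"twist":-4.6}
    - {"claw":3,"delta_pos":[-4.4,3.85,1],"twist":-4.6}

```text
clock: 15.35
tcp_pos: [0.6202, 0.2249, 0.1869]
orientation: [-0.0, 0.735, -0.678, -0.0]
wrist_force: [1.3, -0.2, -0.3]
finger_gap: 0.0391
```

Emit:
play_rows:
  moves:
    - {"claw":3,"delta_pos":[0,0,-2],"twist":0}
    - {"claw":3,"delta_pos":[0,0,-2],"twist":0}

```text
clock: 15.6
tcp_pos: [0.6218, 0.2253, 0.2077]
orientation: [-0.002, 0.735, -0.678, 0.001]
wrist_force: [-0.4, -1.0, -1.0]
finger_gap: 0.039
```

```bash
python3 - <<'E'
from h import *
delta([.6368,.0218,.138]); print(get_state()['finger_gap'])
E
```

```text
tcp [0.6218 0.2253 0.2077] y-axis yaw deg -175.35 delta cm [20.41  0.19  6.95] t 15.6
0.03903883908366637
```

Emit:
play_rows:
  moves:
    - {"claw":3,"delta_pos":[5,0,-0.5],"twist":3}
    - {"claw":3,"delta_pos":[10,0.1,-0.5],"twist":6}
    - {"claw":3,"delta_pos":[15,0.2,-0.5],"twist":9}
    - {"claw":3,"delta_pos":[20.4,0.2,-0.5],"twist":9}
    - {"claw":3,"delta_pos":[20.4,0.2,0],"twist":9}
    - {"claw":3,"delta_pos":[20.4,0.2,3],"twist":9}
    - {"claw":3,"delta_pos":[20.4,0.2,5.5],"twist":9}
    - {"claw":3,"delta_pos":[20.4,0.2,6.8],"twist":9}
    - {"claw":3,"delta_pos":[20.4,0.2,6.8],"twist":9}

```text
clock: 16.73
tcp_pos: [0.6351, 0.025, 0.1426]
orientation: [0.003, -0.681, 0.732, -0.001]
wrist_force: [-9.9, 8.4, 33.8]
finger_gap: 0.039
```

Emit:
play_rows:
  moves:
    - {"claw":3,"delta_pos":[0,0,-0.3],"twist":0}
    - {"claw":4.6,"delta_pos":[0,0,-0.3],"twist":0}
    - {"claw":5.5,"delta_pos":[0,0,-0.3],"twist":0}
    - {"claw":5.5,"delta_pos":[0,0,-0.3],"twist":0}
    - {"claw":5.5,"delta_pos":[0,0,-4],"twist":0}
    - {"claw":5.5,"delta_pos":[0,0,-8],"twist":0}
    - {"claw":5.5,"delta_pos":[0,0,-12],"twist":0}
    - {"claw":5.5,"delta_pos":[6,5,-12],"twist":0}
    - {"claw":5.5,"delta_pos":[12,10,-12],"twist":0}
    - {"claw":5.5,"delta_pos":[18,15,-12],"twist":0}
    - {"claw":5.5,"delta_pos":[18,15,-12],"twist":0}
    - {"claw":5.5,"delta_pos":[18,15,-12],"twist":0}

```text
clock: 18.23
tcp_pos: [0.4696, -0.1487, 0.2564]
orientation: [-0.0, -0.678, 0.735, 0.001]
wrist_force: [0.8, -0.4, -0.3]
finger_gap: 0.0552
```

```bash
python3 - <<'E'
from h import *
b=snap('side','s8.png'); a=snap('scene','t8.png')
for n in ('side','scene'):
    print(n,[(round(d['conf'],2),np.round(d['extent']).astype(int).tolist()) for d in spotter.spot_in(n,'bogie1')[:6]])
cv2.imwrite('pics/v8.png',np.hstack([cv2.resize(b[130:340,200:420],(420,400)),cv2.resize(a[125:285,225:375],(375,400))])[:,:,::-1])
delta([.394,-.342,.2])
E
```

```text
side [(0.65, [363, 191, 378, 210]), (0.63, [360, 183, 371, 192])]
scene [(0.63, [269, 199, 288, 213]), (0.6, [284, 198, 304, 217])]
tcp [ 0.4723 -0.1464  0.2564] y-axis yaw deg 175.68 delta cm [20.1   6.33  5.63] t 18.425
```

View pics/v8.png

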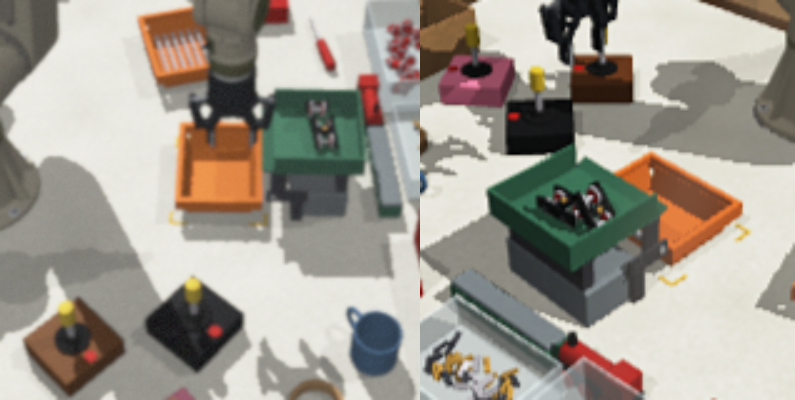

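Both bogies lie in the skip (side (370,200) and (365,187)). Now I'll work out the stick geometry from earlier frames.

```bash
python3 - <<'E'
from h import *
# w5 wrist pose reconstructed from the tcp->cam transform
ci=imaging.camera_info('wrist'); s=get_state(); 
def TT(p,q): 
    M=np.eye(4); M[:3,:3]=R.from_quat([q[1],q[2],q[3],q[0]]).as_matrix(); M[:3,3]=p; return M
K=np.array(ci['world_to_cam'])@TT(s['tcp_pos'],s['orientation'])
q=np.array([.001,.037,.999,0]); q/=np.linalg.norm(q)
c5=dict(ci); c5['world_to_cam']=K@np.linalg.inv(TT([.4245,-.1576,.2418],q))
C=[ray('wrist',p,.045,c5)[:2].round(4) for p in [(150,84),(242,153),(176,233),(87,165)]]; print(C,np.mean(C,0))
print('dot',ray('wrist',(136,195),.045,c5)[:2],'grip top',ray('wrist',(98,181),.14,c5)[:2])
for n,p,z in [('side',(293+.0,286),.14),('side',(370.5,200),.14),('side',(365.5,187.5),.14)]: print(ray(n,p,z).round(3))
S=cv2.imread('pics/s8.png'); T=cv2.imread('pics/t8.png')
for n,im,roi in (('side',S,(280,270,325,300)),('scene',T,(262,140,285,175))):
    h=cv2.cvtColor(im,cv2.COLOR_BGR2HSV); m=cv2.inRange(h,(20,120,90),(34,255,255)); k=np.zeros_like(m); x0,y0,x1,y1=roi; k[y0:y1,x0:x1]=m[y0:y1,x0:x1]
    y,x=np.nonzero(k); print(n,len(x),x.mean(),y.mean(),ray(n,(x.mean(),y.mean()),.12).round(4))
delta([.395,-.342,.2])
E
```

```text
[array([ 0.3151, -0.3245]), array([ 0.3912, -0.2415]), array([ 0.478 , -0.3322]), array([ 0.3919, -0.4126])] [ 0.39405 -0.3277 ]
dot [ 0.42927128 -0.36750149] grip top [ 0.39388607 -0.33465783]
[ 0.37  -0.364  0.14 ]
[ 0.649 -0.031  0.14 ]
[0.64 0.03 0.14]
side 90 300.6666666666667 282.2 [ 0.3935 -0.3388  0.12  ]
scene 53 271.45283018867923 156.24528301886792 [ 0.394  -0.3339  0.12  ]
tcp [ 0.4723 -0.1464  0.2564] y-axis yaw deg 175.68 delta cm [20.09  6.23  5.63] t 18.425
```

Emit:
play_rows:
  moves:
    - {"claw":6,"delta_pos":[5,2,0],"twist":10.5}
    - {"claw":6,"delta_pos":[10,4,0],"twist":21}
    - {"claw":6,"delta_pos":[15,5,0],"twist":31}
    - {"claw":6,"delta_pos":[19.5,6.4,1],"twist":42}
    - {"claw":6,"delta_pos":[19.5,6.4,3],"twist":52}
    - {"claw":6,"delta_pos":[19.5,6.4,3.6],"twist":62}
    - {"claw":6,"delta_pos":[19.5,6.4,3.6],"twist":72}
    - {"claw":6,"delta_pos":[19.5,6.4,3.6],"twist":82}
    - {"claw":6,"delta_pos":[19.5,6.4,3.6],"twist":93}
    - {"claw":6,"delta_pos":[19.5,6.4,3.6],"twist":103}
    - {"claw":6,"delta_pos":[19.5,6.4,3.6],"twist":113}
    - {"claw":6,"delta_pos":[19.5,6.4,3.6],"twist":123}

```text
clock: 19.92
tcp_pos: [0.3944, -0.3357, 0.2203]
orientation: [-0.0, 0.322, 0.947, 0.0]
wrist_force: [0.4, -0.5, 0.4]
finger_gap: 0.0602
```

Emit:
play_rows:
  moves:
    - {"claw":6,"delta_pos":[0,0,0],"twist":8}
    - {"claw":6,"delta_pos":[0,0,0],"twist":8}
    - {"claw":6,"delta_pos":[0,0,0],"twist":8}

```text
clock: 20.3
tcp_pos: [0.3938, -0.3359, 0.2205]
orientation: [-0.0, 0.384, 0.923, 0.0]
wrist_force: [0.3, 0.0, 0.3]
finger_gap: 0.0597
```

```bash
python3 - <<'E'
from h import *
im=snap('wrist','w9.png'); delta([.394,-.336,.104])
print(np.round([ (p:=ray('wrist',(320,200),0))],3))
cv2.imwrite('pics/w9.png',im[:,:,::-1])
E
```

```text
tcp [ 0.3936 -0.336   0.2205] y-axis yaw deg 44.8 delta cm [-0.03  0.03 11.65] t 20.35
[[ 0.414 -0.359  0.   ]]
```

View pics/w9.png

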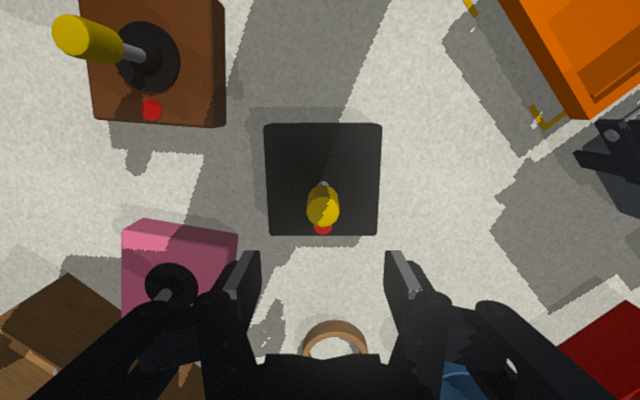

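The console is square to the tool with the grip midway between the fingers (323,207), and the red dot is at (323,228), towards tool -x. I'll descend and grip.

Emit:
play_rows:
  force: 40
  moves:
    - {"claw":6,"delta_pos":[0,0,4],"twist":0}
    - {"claw":6,"delta_pos":[0,0,8],"twist":0}
    - {"claw":6,"delta_pos":[0,0,10.5],"twist":0}
    - {"claw":6,"delta_pos":[0,0,11.6],"twist":0}
    - {"claw":6,"delta_pos":[0,0,11.6],"twist":0}
    - {"claw":2,"delta_pos":[0,0,11.6],"twist":0}
    - {"claw":2,"delta_pos":[0,0,11.6],"twist":0}
    - {"claw":2,"delta_pos":[0,0,11.6],"twist":0}
    - {"claw":2,"delta_pos":[0,0,11.6],"twist":0}

```text
clock: 21.48
tcp_pos: [0.3941, -0.3369, 0.1061]
orientation: [0.001, 0.385, 0.923, -0.0]
wrist_force: [0.3, 1.4, 6.2]
finger_gap: 0.0251
```

```bash
python3 - <<'E'
from h import *
b=snap('side','s10.png'); a=snap('scene','t10.png')
cv2.imwrite('pics/v10.png',np.hstack([cv2.resize(b[130:340,200:420],(420,400)),cv2.resize(a[185:245,240:340],(375,225)).repeat(1,0) if 0 else cv2.resize(a[150:255,245:345],(380,400))])[:,:,::-1])
delta([.394,-.336,.104])
E
```

```text
tcp [ 0.3941 -0.3369  0.1061] y-axis yaw deg 44.66 delta cm [0.07 0.06 0.21] t 21.575
```

View pics/v10.png

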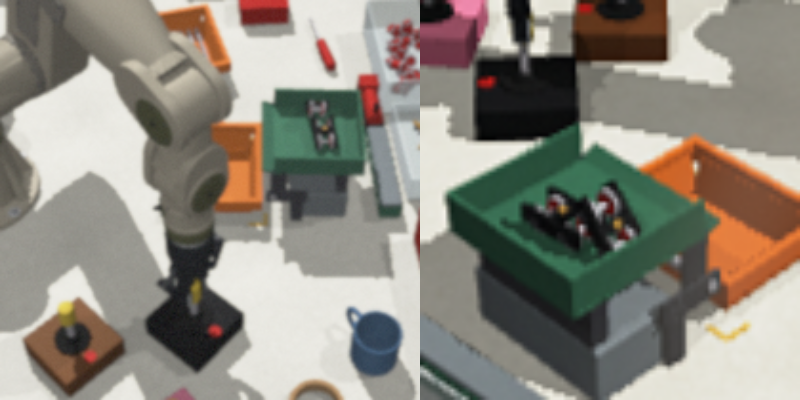

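Emit:
play_rows:
  moves:
    - {"claw":2,"delta_pos":[-0.5,0,0],"twist":0}
    - {"claw":2,"delta_pos":[-1,0,0.06],"twist":0}
    - {"claw":2,"delta_pos":[-1.4,0,0.13],"twist":0}
    - {"claw":2,"delta_pos":[-1.9,0,0.24],"twist":0}
    - {"claw":2,"delta_pos":[-2.3,0,0.36],"twist":0}
    - {"claw":2,"delta_pos":[-2.8,0,0.54],"twist":0}
    - {"claw":2,"delta_pos":[-3.2,0,0.72],"twist":0}
    - {"claw":2,"delta_pos":[-3.6,0,0.92],"twist":0}
    - {"claw":2,"delta_pos":[-3.75,0,0.95],"twist":0}
    - {"claw":2,"delta_pos":[-3.75,0,0.95],"twist":0}
    - {"claw":2,"delta_pos":[-3.75,0,0.95],"twist":0}

```text
clock: 22.95
tcp_pos: [0.4189, -0.3615, 0.0958]
orientation: [-0.001, 0.385, 0.923, 0.001]
wrist_force: [-1.9, 4.3, 7.2]
finger_gap: 0.0253
```

```bash
python3 - <<'E'
from h import *
b=snap('side','s11.png'); a=snap('scene','t11.png')
cv2.imwrite('pics/v11.png',np.hstack([cv2.resize(b[130:340,200:420],(420,400)),cv2.resize(a[120:255,240:375],(380,400))])[:,:,::-1])
delta([.394,-.336,.104])
for n in ('side','scene'):
    print(n,[(round(d['conf'],2),np.round(d['extent']).astype(int).tolist()) for d in spotter.spot_in(n,'bogie1')[:6]])
E
```

```text
tcp [ 0.4189 -0.3615  0.0958] y-axis yaw deg 44.66 delta cm [ 3.57  0.02 -0.81] t 23.05
side [(0.6, [321, 205, 333, 240])]
scene [(0.56, [281, 257, 316, 284]), (0.44, [332, 200, 339, 218])]
```

View pics/v11.png

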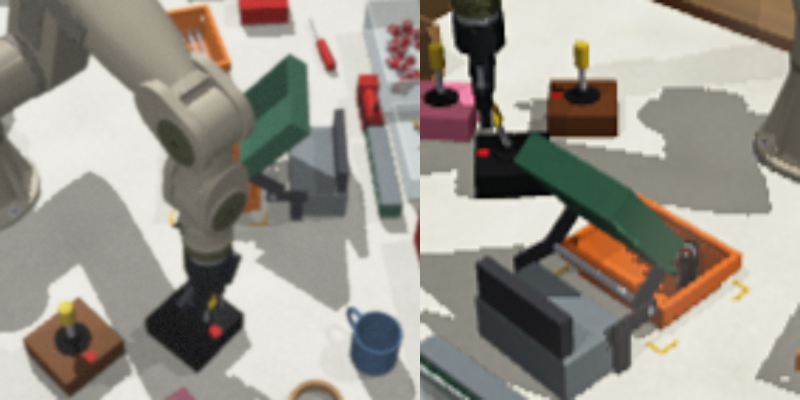

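Emit:
play_rows:
  moves:
    - {"claw":2,"delta_pos":[-0.1,0,0],"twist":0}
    - {"claw":2,"delta_pos":[-0.1,0,0],"twist":0}
    - {"claw":2,"delta_pos":[-0.1,0,0],"twist":0}
    - {"claw":2,"delta_pos":[-0.1,0,0],"twist":0}
    - {"claw":2,"delta_pos":[-0.1,0,0],"twist":0}
    - {"claw":2,"delta_pos":[-0.1,0,0],"twist":0}
    - {"claw":2,"delta_pos":[-0.1,0,0],"twist":0}
    - {"claw":2,"delta_pos":[-0.1,0,0],"twist":0}
    - {"claw":2,"delta_pos":[-0.1,0,0],"twist":0}
    - {"claw":2,"delta_pos":[-0.1,0,0],"twist":0}
    - {"claw":2,"delta_pos":[-0.1,0,0],"twist":0}
    - {"claw":2,"delta_pos":[-0.1,0,0],"twist":0}

```text
clock: 24.65
tcp_pos: [0.4194, -0.3621, 0.0955]
orientation: [-0.001, 0.385, 0.923, 0.001]
wrist_force: [-2.0, 5.2, 6.0]
finger_gap: 0.0247
```

Emit:
play_rows:
  moves:
    - {"claw":2,"delta_pos":[0,0,0],"twist":0}
    - {"claw":2,"delta_pos":[0,0,0],"twist":0}
    - {"claw":2,"delta_pos":[0,0,0],"twist":0}
    - {"claw":2,"delta_pos":[0,0,0],"twist":0}
    - {"claw":2,"delta_pos":[0,0,0],"twist":0}
    - {"claw":2,"delta_pos":[0,0,0],"twist":0}

```text
clock: 25.4
tcp_pos: [0.4193, -0.3621, 0.0955]
orientation: [-0.001, 0.385, 0.923, 0.001]
wrist_force: [-1.1, 4.7, 6.3]
finger_gap: 0.0255
```

```bash
python3 - <<'E'
from h import *
delta([.394,-.3365,.106])
E
```

```text
tcp [ 0.4193 -0.3621  0.0955] y-axis yaw deg 44.65 delta cm [ 3.6  -0.   -1.04] t 25.4
```

Now I'll guide the stick back to centre, release it, rise, and look into the tub.

Emit:
play_rows:
  moves:
    - {"claw":2,"delta_pos":[0.7,0,-0.3],"twist":0}
    - {"claw":2,"delta_pos":[1.4,0,-0.56],"twist":0}
    - {"claw":2,"delta_pos":[2.1,0,-0.8],"twist":0}
    - {"claw":2,"delta_pos":[2.9,0,-0.95],"twist":0}
    - {"claw":2,"delta_pos":[3.6,0,-1.0],"twist":0}
    - {"claw":2,"delta_pos":[3.6,0,-1.0],"twist":0}
    - {"claw":5,"delta_pos":[3.6,0,-1.0],"twist":0}
    - {"claw":6,"delta_pos":[3.6,0,-1.0],"twist":0}
    - {"claw":6,"delta_pos":[3.6,0,-1.0],"twist":0}
    - {"claw":6,"delta_pos":[3.6,0,-6],"twist":0}
    - {"claw":6,"delta_pos":[3.6,0,-12],"twist":0}
    - {"claw":6,"delta_pos":[3.6,0,-16],"twist":0}

```text
clock: 26.9
tcp_pos: [0.395, -0.3387, 0.2583]
orientation: [0.001, 0.386, 0.923, -0.001]
wrist_force: [0.4, -0.4, -0.3]
finger_gap: 0.0598
```

Emit:
play_rows:
  moves:
    - {"claw":6,"delta_pos":[-1,5,-2],"twist":-10}
    - {"claw":6,"delta_pos":[-2,10,-2],"twist":-20}
    - {"claw":6,"delta_pos":[-3,15,-2],"twist":-30}
    - {"claw":6,"delta_pos":[-3,15,-2],"twist":-40}
    - {"claw":6,"delta_pos":[-3,15,-2],"twist":-40}
    - {"claw":6,"delta_pos":[-3,15,-2],"twist":-40}
    - {"claw":6,"delta_pos":[-3,15,-2],"twist":-40}

```text
clock: 27.78
tcp_pos: [0.5222, -0.2547, 0.2754]
orientation: [0.0, 0.048, 0.999, -0.0]
wrist_force: [-0.5, 0.1, -0.7]
finger_gap: 0.0601
```

```bash
python3 - <<'E'
from h import *
w=snap('wrist','w12.png'); print(get_state()['tcp_pos'])
b=snap('side','s12.png'); a=snap('scene','t12.png')
cv2.imwrite('pics/v12.png',np.vstack([np.hstack([b[130:340,200:420],a[110:320,220:440]]),cv2.resize(w,(440,275))])[:,:,::-1])
hsv=cv2.cvtColor(w,cv2.COLOR_RGB2HSV)
m=cv2.inRange(hsv,(5,120,60),(17,255,255)); cs,_=cv2.findContours(m,0,2); c=max(cs,key=cv2.contourArea)
for p in cv2.approxPolyDP(cv2.convexHull(c),6,True)[:,0]: print(p, ray('wrist',p,.058).round(4)[:2])
print([(round(d['conf'],2),np.round(d['extent']).astype(int).tolist(),ray('wrist',((d['extent'][0]+d['extent'][2])/2,(d['extent'][1]+d['extent'][3])/2),.02).round(3).tolist()) for d in spotter.spot_in('wrist','bogie1')[:6]])
E
```

```text
[ 0.52222325 -0.25462821  0.27547769]
[639   6] [0.3795 0.0814]
[639  78] [0.4488 0.0949]
[617 162] [0.539  0.0876]
[438 162] [ 0.5196 -0.1185]
[451  16] [ 0.3706 -0.1073]
[461   9] [ 0.3652 -0.0974]
[(0.81, [504, 68, 575, 118], [0.455, 0.015, 0.02]), (0.72, [486, 33, 573, 77], [0.412, -0.001, 0.02])]
```

View pics/v12.png

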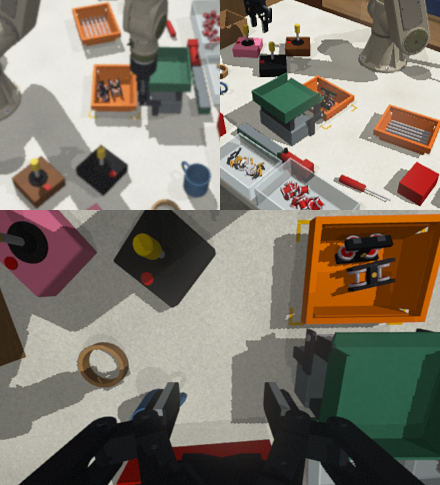

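Both bogies lie in the tub, at wrist-view pixels (540,93) and (530,55). The tub is on its marks, and the skip is level with the stick upright. I'm handing in.

```bash
python3 - <<'E'
from h import *
print(env.hand_in(), get_state()['clock'])
E
```

```text
the job is handed in; nothing more can be done
the job is handed in; nothing more can be done
```

The job is done and handed in, at about 28 s of the 210 s allowed. I lifted the top tub off the stack and stood it on the yellow marks. I then put both bogies in the skip and tipped it with the black console's stick. I held the stick over for about 2.5 s, guided it back to centre and released it.

**Last checks:**
- **Tub:** its centre is about 3 mm from the marks' centre, and its angle is within about 1° of the tipper's.
- **Bogies:** the network found two, both inside the tub at about (.455, .015) and (.412, -.001). No others showed in any view, so I took it that only two were present.
- **Skip, stick and arm:** the skip looks level and the stick upright, judged from the pictures only. The arm is clear of everything.
- **Lower tub and bystanders:** the lower tub looked unmoved, and I noticed no bystander out of place. I did not measure either against the start pictures.

**Irregularities:**
- The tub sagged in the grip on the way, so its far end reached the table first. It came level when I set it down.
- The second bogie pressed with about 34 N on being set into the skip, and one bogie leaned there. Both still slid out into the tub.
- The stick reached about 0.5 rad, worked out from how far the tool moved, not from the joint itself.

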